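# Put the green-capped spice jar up on the narrow riser

### The job

Put the green-capped spice jar away: stand it upright on the narrow raised wooden riser, in the gap between the gold-capped spice jar and the small tin that are already up there. Keep it near the middle of the gap and its whole foot on the plank, set it down rather than letting it drop, and do not shift the gold-capped jar or the tin.

Things in the scene. Friction and masses are not known exactly. Their poses are not given: they have to be found in the camera images.
- green_jar: Spice jar, green cap, clear sides with green herbs; 44 x 44 mm, flat sides facing its x and y, 100 mm high (round cap: top 20 mm), 0.11 kg. Origin: centre of underside, z up. Starts upright on the worktop in a row along y with two red-lidded jars (up to 65 mm wide, 97 high), in any order, gaps 35 mm or more: best gripped with the fingers closing along its x (toward and away from the robot).
- riser: Wooden riser, fixed: bare level plank 66 mm deep (its x), 280 long (its y), top 70 mm above the worktop. Origin: on the worktop under the plank's centre; x to the rear, y left along the plank, z up. The gap is at mid-length: the jar's origin belongs near x = 0, y = 0, z = 70 mm here. A microwave 0.29 m high stands behind, front at world x = 0.60: cross at x below 0.45 to keep the gripper clear.
- gold_jar: Spice jar with a gold cap, black label and reddish content, 44 x 44 mm, 106 mm high, loose, standing on one end of the riser about 110 mm from the plank's centre (either end). Origin: centre of its underside.
- tin: Small blue, red and white food tin, 57 mm across, 72 mm high, loose, standing on the other end of the riser about 110 mm from the plank's centre. Origin: centre of its underside.
There are look-alikes about, which are no part of the job. What is shaped like the green_jar but turquoise is not meant. What is shaped like the tin but turquoise is not meant.

How it is judged:
By the outcome, as a careful person would: the job done as asked, in the order asked, and still so for the second after the job is handed in, with the robot touching nothing.
It also fails if it takes over 42 s, if anything falls off the work surface, if the arm or the gripper's body presses on something with over 40 N, if the wrist force passes 120 N, or if a joint passes its speed limit or range.

### The arm

A 6-joint arm with a two-finger parallel gripper is mounted at the origin on a cart in front of the work surface, level with it; the furniture and walls round the work are solid. World frame = base frame: x ahead of the robot, y to its left, z up, the work surface at z = 0. Lengths are in m, angles in rad, forces in N, time in s.
With the tool pointing down it reaches from about 0.35 to 0.875 m from the base axis. Payload 4.2 kg.
Tool frame: the origin (TCP) lies at the very end of the fingers, on their centre line; the grasp point (between the pads) lies 19 mm behind it; z points along the fingers, y is the line along which they close (so a half turn about z gives the same grasp; the last joint's range is limited). The gripper opens to 85 mm and grips with 20 to 120 N. Pads are 22 mm wide; open, the fingers measure 114 mm over their backs; the gripper's body (76 mm by 85 mm) begins 54 mm behind the grasp point. The pads swing forward as they close: fully open they stand 13 mm farther back than shut.
Start: joints at [1.505, 0.385, 0.008, 0, -1.194, -0.259], TCP at [0.199, 0.592, 0.231] pointing down, gripper open.
Joint ranges: [-3.14, 3.14], [-1.21, 2.06], [-1.07, 1.41], [-3.16, 2.05], [-2.99, -0.16], [-3.1, 3.1]. Speed limits (rad/s): [2.79, 2.79, 3.14, 3.14, 3.14, 3.14].

### API

Orientations are given as a unit quaternion [w, x, y, z].
In Python, from plant import robot gives the robot as it stands.
- The arm moves only by the tool servo_tool, never from a script. Its argument "plan" is text: rows parted by semicolons, each of 5 numbers parted by spaces: the shift along the world's x, y, z as a fraction of full scale, then the turn about the world's z as a fraction of full scale, then the opening, from 0 (shut) to 1 (fully open). In form: dx dy dz spin gripper; .... A call has 1 to 20 rows; each row shifts and turns the commanded pose from where the row before left it; what a row does not reach is not made up. Full scale, the value 1, is 30 mm for a shift and 6 degrees for a turn. A row lasts 1/12 s, in which the tool goes at most 41.7 mm and 7.16 degrees, less where a joint would pass 70% of its speed; a pose out of reach is approached as far as the arm can. A call with a number of a shift or a turn outside -1 to 1 is refused whole. A call with a gripper value outside its range is refused whole. The fingers move at their own pace and stop on an object; the grip force is fixed at half the most. Time passes only in rows, so rows that do not move let the fingers close. It gives the time, the measured TCP pose, the force, the opening and the grip force at its end, in the units of the state.
- robot.sense(): the state, without advancing time (a new reading comes with each control period).
- robot.get_image(name): name is "scene" or "top" or "wrist"; returns a dict with "frame" (384x512x3 uint8, red, green, blue), "mtx" (3x3 intrinsics, pixels), "k1" (the pictures are not rectified: a ray, as slopes to the right and down, at radius r is drawn at 1 + k1 r^2 times it, then the intrinsics apply), "R" (3x3) and "t" (3): a world point X has camera coordinates R X + t; the wrist camera has in their place "hand_eye" (4x4, takes a point from camera to tool coordinates, whose origin is the TCP and whose axes are the flange's). Camera axes: x right, y down, z forward; pixel columns grow to the right and rows downward; lengths in m; the calibration is good to about 2 mm. A picture is of the moment at which its call begins: read the wrist's pose just before it. There is no depth.
- robot.finish_job(): hands the job in; it is judged then, once.
The state is a dict: "time_s": time; "qpos": joint angles; "dq": joint speeds; "tau": joint torques, N m; "position": TCP position; "orientation": TCP orientation; "force": force on the tool from outside, world axes, zero at the start; "wrist_torque": the same for the moment, N m; "gripper_width": opening from 0.0 (shut) to 1.0 (fully open); "gripper_force": force on a finger pad.
Only numpy, scipy, OpenCV 4.12 (cv2) and the standard library are available. Lean on these libraries where they do the work, as an engineer would, in place of code of your own. Each camera call takes 0.05 s, during which the arm holds its last target. There are 200 camera calls.

## Working session

There is one attempt and no reset: what is moved stays moved. The work goes in short steps, Python scripts to look and compute and a tool call to move; the robot and the scene stay as the last step left them, time stands still between calls to the robot, and variables do not carry over. Pictures are saved under pics/ and viewed, at most 12 in all, crops included, and the job is handed in when it is done.

Besides the shell and the picture viewer there is one more tool, called after ">>>" as name(argument=value, ...), one argument or row to a line, values as JSON. servo_tool: Moves the arm, as the interface text tells. Shift numbers are shares of 30 mm and turn numbers shares of 6 degrees, none past 1 either way. Its arguments: {"type":"object","properties":{"plan":{"type":"string"}},"required":["plan"]}

```bash
mkdir -p pics
cat > h.py <<'E'
import numpy as np, cv2
from plant import robot
def save(name,fn):
    d=robot.get_image(name); cv2.imwrite('pics/'+fn,d['frame'][:,:,::-1]); np.save('pics/'+fn+'.npy',d,allow_pickle=True); return d
def ray(d,uv,pose=None):
    dist=np.array([d['k1'],0,0,0,0],float)
    s=cv2.undistortPoints(np.array([[uv]],float),np.array(d['mtx'],float),dist)[0,0]
    v=np.array([s[0],s[1],1.])
    if 'R' in d:
        R=np.array(d['R']);t=np.array(d['t']); return -R.T@t, R.T@v
    from scipy.spatial.transform import Rotation as Ro
    q=pose['orientation']; Rt=Ro.from_quat([q[1],q[2],q[3],q[0]]).as_matrix(); H=np.array(d['hand_eye'])
    return Rt@H[:3,3]+np.array(pose['position']), Rt@H[:3,:3]@v
def onz(d,uv,z,pose=None):
    o,v=ray(d,uv,pose); return o+v*(z-o[2])/v[2]
E
python3 - <<'E'
from h import *
print(robot.sense())
a=save('scene','s0.png');b=save('top','t0.png')
cv2.imwrite('pics/both.png',cv2.resize(np.hstack([a['frame'],b['frame']])[:,:,::-1],(800,300)))
for d in(a,b):print(-np.array(d['R']).T@d['t'],d['R'][2])
E
```

```text
{'time_s': 0.0, 'qpos': array([ 1.50460524e+00,  3.85554926e-01,  6.61552673e-03, -5.02943086e-04,
       -1.19399838e+00, -2.58628930e-01]), 'dq': array([-3.73917000e-06,  4.35842407e-04,  9.93968010e-04, -1.29792461e-04,
        5.07922668e-04, -5.75752397e-04]), 'tau': array([-6.63459341e-04, -3.92292416e+01,  1.88407212e+01,  4.18644235e+00,
       -4.66984420e-03,  9.39026563e-07]), 'position': array([0.19923841, 0.59177078, 0.23021795]), 'orientation': array([ 1.08822901e-03,  9.86824859e-01, -1.61788429e-01, -1.29784584e-04]), 'force': array([-0.09470972,  0.61284231, -0.05815324]), 'wrist_torque': array([-0.00103929,  0.00571412, -0.01577366]), 'gripper_force': 0.0, 'gripper_width': 1.0003350786378826}
[-0.2148541  -0.5161975   1.15837743] [ 0.48206304  0.44195449 -0.75649947]
[0.40822763 0.1169882  1.43403861] [ 0.06082823 -0.02039109 -0.99793994]
```

View pics/s0.png

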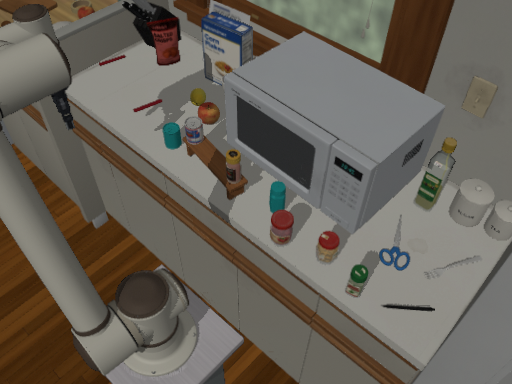

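View pics/t0.png

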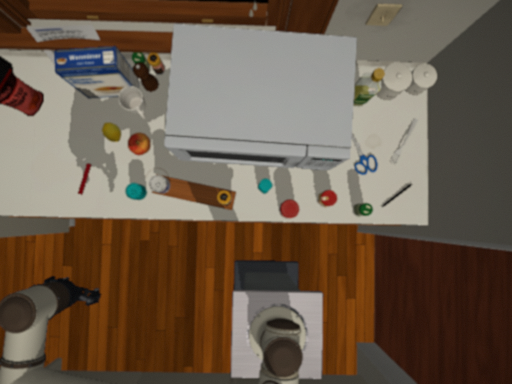

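The scene view shows the green jar at about (357,278), gold jar (233,167), tin (193,130). In the top view they are at (364,209), (225,198) and (159,183). The riser runs between gold and tin, slightly yawed.

Run:
```python
from h import *
a=np.load('pics/s0.png.npy',allow_pickle=True).item();b=np.load('pics/t0.png.npy',allow_pickle=True).item()
f=lambda d,r0,r1,c0,c1,k:cv2.resize(d['frame'][r0:r1,c0:c1,::-1],None,fx=k,fy=k,interpolation=cv2.INTER_CUBIC)
A=f(b,165,225,140,250,7) # 770x420
cv2.imwrite('pics/c1.png',A)
B=np.hstack([f(a,110,210,170,260,4),f(a,210,310,310,400,4)]);B=np.vstack([B,np.zeros((0,720,3),np.uint8)])
cv2.imwrite('pics/c2.png',B)
def mask(d,lo,hi,r0,r1,c0,c1):
    h=cv2.cvtColor(d['frame'],cv2.COLOR_RGB2HSV); m=cv2.inRange(h,lo,hi); n=m*0;n[r0:r1,c0:c1]=m[r0:r1,c0:c1]
    return n
m=mask(b,(45,80,30),(80,255,255),195,225,350,380); p=np.argwhere(m)
print('green cap top',p.mean(0)[::-1],p.min(0),p.max(0),len(p),onz(b,p.mean(0)[::-1],.097))
m=mask(a,(45,80,30),(80,255,255),260,285,345,372); p=np.argwhere(m)
print('green cap scene',p.mean(0)[::-1],p.min(0),p.max(0),len(p),onz(a,p.mean(0)[::-1],.092))
m=mask(b,(0,90,40),(20,255,255),170,222,165,240); p=np.argwhere(m)
c=max(cv2.findContours(m,0,2)[0],key=cv2.contourArea); r=cv2.minAreaRect(c);print(r)
for q in cv2.boxPoints(r):print(q,onz(b,q,.07))
for n,uv,z in(('gold',(225,198),.106),('tin',(159,183),.072)):print(n,onz(b,uv,z))
```

```text
green cap top [364.73451327 209.        ] [204 359] [214 371] 113 [ 0.44720379 -0.28040639  0.097     ]
green cap scene [358.84090909 273.87272727] [265 351] [282 367] 220 [ 0.44195065 -0.28490917  0.092     ]
((198.8193359375, 192.8585205078125), (70.92583465576172, 18.968730926513672), 12.425942420959473)
[162.14632 194.48988] [0.48104434 0.4039453  0.07      ]
[166.22795 175.9655 ] [0.54453543 0.39243591 0.07      ]
[235.49236 191.22716] [0.49820759 0.15543884 0.07      ]
[231.41072 209.75154] [0.4347885  0.16766725 0.07      ]
gold [0.47249895 0.18857718 0.106     ]
tin [0.51974102 0.41560646 0.072     ]
```

View pics/c1.png

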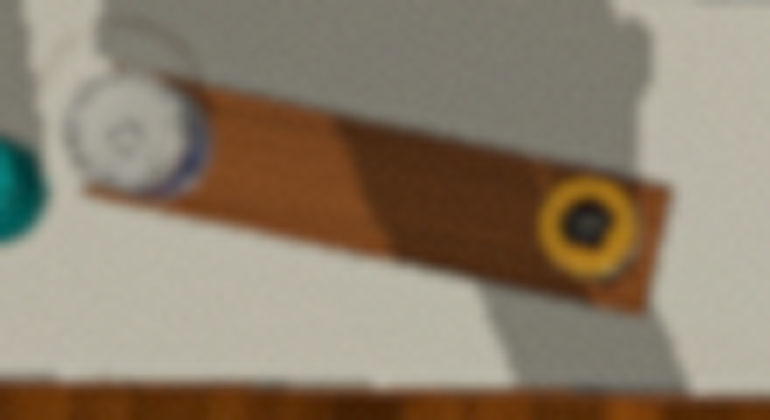

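View pics/c2.png

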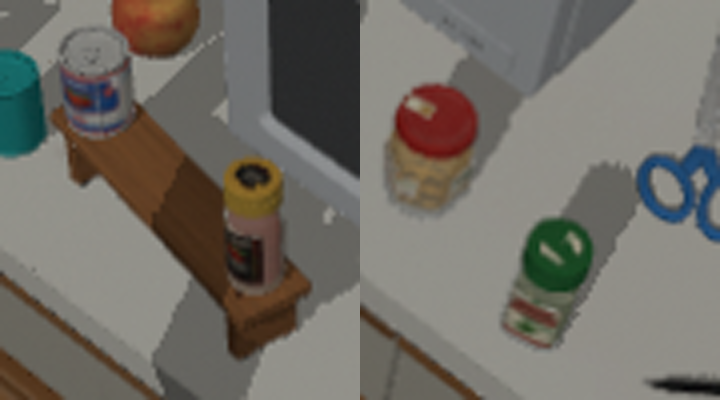

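The crops confirm the riser is yawed about -11° with its centre near (0.494, 0.300). The green jar is near (0.445, -0.282). I'm moving over it now.

>>> servo_tool(
  plan="0.9 -1 0 -0.6 1;0.9 -1 0 -0.6 1;0.9 -1 0 -0.6 1;0.9 -1 0 -0.6 1;0.9 -1 0 -0.6 1;0.9 -1 0 -0.6 1;0.9 -1 0 -0.6 1;0.9 -1 0 -0.6 1;0 -1 0 -0.6 1;0 -1 0 -0.6 1;0 -1 0 -0.6 1;0 -1 0 -0.6 1;0 -1 0 -0.6 1;0 -1 0 -0.6 1;0 -1 0 -0.6 1;0 -1 0 -0.6 1;0 -1 0 -0.6 1;0 -1 0 -0.6 1;0 -1 0 -0.6 1;0 -1 0 -0.6 1",
)

```text
time_s: 1.77
position: [0.4148, -0.0091, 0.2312]
orientation: [-0.0, -0.702, 0.712, 0.0]
force: [0.8, -0.6, 0.4]
gripper_width: 0.999
gripper_force: 0.0
```

>>> servo_tool(
  plan="0.1 -1 0 0 1;0.1 -1 0 0 1;0.1 -1 0 0 1;0.1 -1 0 0 1;0.1 -1 0 0 1;0.1 -1 0 0 1;0.1 -1 0 0 1;0.1 -1 0 0 1;0.1 -1 0 0 1;0 0 0 0 1;0 0 0 0 1",
)

```text
time_s: 2.68
position: [0.4418, -0.2788, 0.2303]
orientation: [-0.0, -0.702, 0.712, 0.001]
force: [-0.9, 0.9, -0.7]
gripper_width: 1.0
gripper_force: 0.0
```

Run:
```python
from h import *
s=robot.sense();np.save('pics/w1.s.npy',s,allow_pickle=True);d=save('wrist','w1.png')
print(s['position'],s['orientation'],s['qpos'],s['force']);print(np.array(d['hand_eye']))
m=cv2.inRange(cv2.cvtColor(d['frame'],cv2.COLOR_RGB2HSV),(45,80,30),(80,255,255))
c=max(cv2.findContours(m,0,2)[0],key=cv2.contourArea);uv,r=cv2.minEnclosingCircle(c);print(uv,r,onz(d,uv,.1,s))
```

```text
[ 0.44184554 -0.27877905  0.23031397] [-3.59938376e-04 -7.02226932e-01  7.11952489e-01  9.27501578e-04] [-2.52208741e-01  2.12018911e-01 -2.41446902e-01 -3.73874990e-04
 -1.11929169e+00  2.38618070e-01] [-0.86548753  0.86839642 -0.70114984]
[[-3.11673302e-04 -9.49095494e-01 -3.14988326e-01  7.97307654e-02]
 [ 9.99999177e-01  9.62404168e-05 -1.27945818e-03  8.81652606e-04]
 [ 1.24464260e-03 -3.14988466e-01  9.49094683e-01 -1.40940146e-01]
 [ 0.00000000e+00  0.00000000e+00  0.00000000e+00  1.00000000e+00]]
(249.0, 179.51136779785156) 23.297338485717773 [ 0.44591417 -0.28636523  0.1       ]
```

View pics/w1.png

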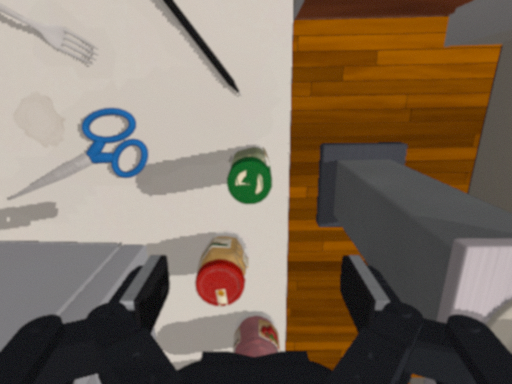

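The wrist view shows the green cap at (249,180) with a little of the jar's body above it, and a red jar at (220,280). I'll zoom in for the jar's yaw.

Run:
```python
from h import *
a=cv2.imread('pics/w1.png')[135:215,210:300]; cv2.imwrite('pics/c3.png',cv2.resize(a,None,fx=6,fy=6,interpolation=cv2.INTER_CUBIC))
```

```text
(no output)
```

View pics/c3.png

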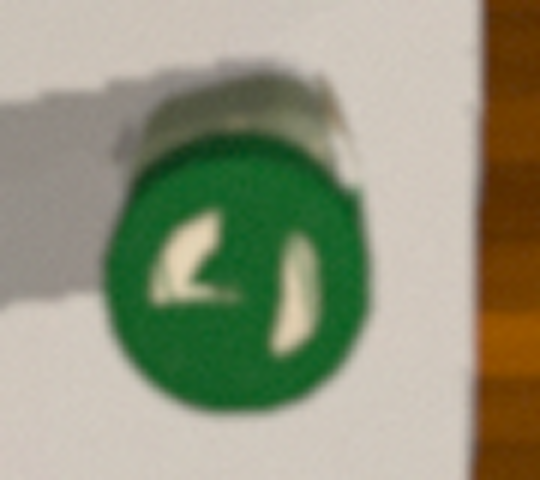

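Run:
```python
from h import *
a=np.load('pics/s0.png.npy',allow_pickle=True).item()
P=[onz(a,(310+(u-360)/4,210+v/4),0)[:2] for u,v in((503,328),(552,346),(577,312))]
w=np.load('pics/w1.png.npy',allow_pickle=True).item();s=np.load('pics/w1.s.npy',allow_pickle=True).item()
P+=[onz(w,(210+u/6,135+v/6),0,s)[:2] for u,v in((155,107),(320,76))]
for i,j in((0,1),(1,2),(3,4)):
  e=P[j]-P[i];print(P[i],P[j],np.hypot(*e),np.degrees(np.arctan2(e[1],e[0])))
cv2.imwrite('pics/c4.png',cv2.resize(cv2.imread('pics/s0.png')[255:305,335:380],None,fx=12,fy=12,interpolation=cv2.INTER_CUBIC))
```

```text
[ 0.42793413 -0.27153173] [ 0.4392977  -0.30379755] 0.034208387610663006 -70.59845330263234
[ 0.4392977  -0.30379755] [ 0.47211755 -0.30141384] 0.03290630391178361 4.154092882551125
[ 0.46380405 -0.29434369] [ 0.42945518 -0.30029301] 0.034860285436642796 -170.17369668302962
```

View pics/c4.png

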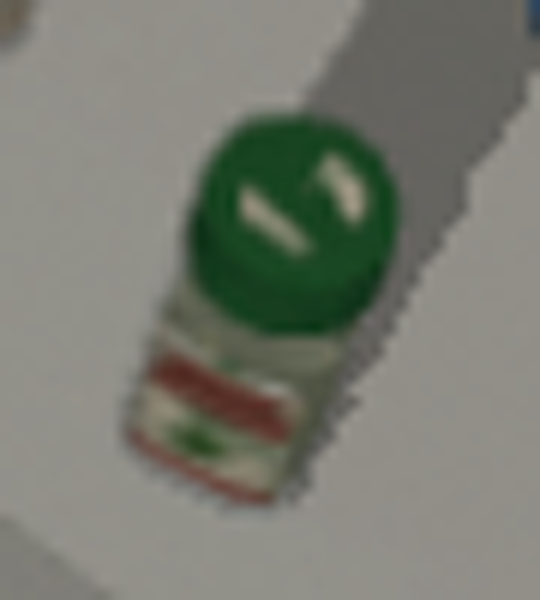

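Run:
```python
from h import *
a=np.load('pics/s0.png.npy',allow_pickle=True).item()
for p,q,z in(((137,435),(265,500),.004),((155,365),(285,435),.03)):
  A,B=[onz(a,(334.5+u/12,254.5+v/12),z)[:2] for u,v in(p,q)];e=B-A;print(A,B,np.hypot(*e),np.degrees(np.arctan2(e[1],e[0]))+90)
```

```text
[ 0.42909634 -0.27047085] [ 0.43527641 -0.30115365] 0.03129899365766128 11.3880394674281
[ 0.43148881 -0.26863929] [ 0.43674179 -0.29998076] 0.03177863452133417 9.514604872189281
```

Jar yaw is about +10°. I'm aligning, descending and closing.

>>> servo_tool(
  plan="0.1 -0.1 -0.5 0.95 1;0.07 -0.07 -0.7 0.95 1;0 0 -1 0 1;0 0 -1 0 1;0 0 -1 0 1;0 0 -1 0 1;0 0 -0.7 0 1;0 0 -0.37 0 1;0 0 0 0 1;0 0 0 0 1;0 0 0 0 0;0 0 0 0 0;0 0 0 0 0;0 0 0 0 0;0 0 0 0 0;0 0 0 0 0;0 0 0 0 0;0 0 0 0 0;0 0 0 0 0;0 0 0 0 0",
)

```text
time_s: 4.4
position: [0.448, -0.283, 0.0444]
orientation: [-0.0, 0.771, -0.637, 0.001]
force: [-0.9, 1.9, 6.6]
gripper_width: 0.494
gripper_force: 60.9
```

>>> servo_tool(
  plan="0 0 0 0 0;0 0 0 0 0;0 0 0 0 0;0 0 0.1 0 0;0 0 0.5 0 0;0 0 1 0 0;0 0 1 0 0;0 0 1 0 0;0 0 1 0 0;0 0 1 0 0;0 0 1 0 0;0 0 0.5 0 0;0 0 0 0 0;0 0 0 0 0",
)

```text
time_s: 5.57
position: [0.4474, -0.2825, 0.2563]
orientation: [-0.001, 0.77, -0.638, 0.0]
force: [-0.1, 0.1, -1.6]
gripper_width: 0.492
gripper_force: 60.5
```

Run:
```python
from h import *
s=robot.sense();np.save('pics/w2.s.npy',s,allow_pickle=True);d=save('wrist','w2.png');t=save('top','t2.png');a=save('scene','s2.png')
print(s['position'],s['orientation'],s['gripper_width'],s['gripper_force'],s['force'])
b=t['frame'][165:235,320:400];c=a['frame'][150:300,290:400]
r=lambda x,k:cv2.resize(x,k,interpolation=cv2.INTER_CUBIC)
cv2.imwrite('pics/c5.png',np.hstack([r(d['frame'],(480,360)),r(c,(264,360))])[:,:,::-1])
```

```text
[ 0.44735323 -0.28254512  0.25634344] [-6.49310733e-04  7.70286390e-01 -6.37697695e-01  3.26145186e-04] 0.492163656170969 60.53467908874154 [-0.11699926  0.0506683  -1.61360722]
```

View pics/c5.png

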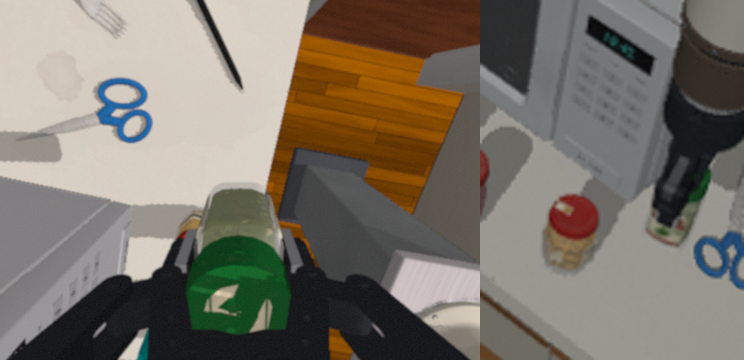

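The jar is held upright between the pads, in the centre of the wrist view at about (256,290). Next I'll compute its offset along the tool, then the placement move.

Run:
```python
from h import *
d=np.load('pics/w2.png.npy',allow_pickle=True).item();s=np.load('pics/w2.s.npy',allow_pickle=True).item()
m=cv2.inRange(cv2.cvtColor(d['frame'],cv2.COLOR_RGB2HSV),(45,80,30),(80,255,255))
c=max(cv2.findContours(m,0,2)[0],key=cv2.contourArea);x,y,w,h=cv2.boundingRect(c);print(x,y,w,h)
z=s['position'][2]+.056
for uv in((x,y+h/2),(x+w,y+h/2),(x+w/2,y),(x+w/2,y+h)):print(uv,onz(d,uv,z,s)-s['position'])
# underside far edge (row of bottom): z=TCP-.044
for v in(195,198,202):print(v,onz(d,(256,v),s['position'][2]-.044,s)-s['position'])
# plank/gold/tin, fresh
t=np.load('pics/t2.png.npy',allow_pickle=True).item();H=cv2.cvtColor(t['frame'],cv2.COLOR_RGB2HSV)
m=cv2.inRange(H,(20,120,60),(32,255,255));m[:180]=0;m[215:]=0;m[:,:210]=0;m[:,240:]=0
x,y,w,h=cv2.boundingRect(cv2.findNonZero(m));print('gold',x,y,w,h,onz(t,(x+w/2-.5,y+h/2-.5),.106))
```

```text
197 251 114 107
(197, 304.5) [ 0.02101189 -0.00944688  0.056     ]
(311, 304.5) [-0.01697117 -0.01672876  0.056     ]
(254.0, 251) [ 0.00578514 -0.03302002  0.056     ]
(254.0, 358) [-0.00229113  0.00961353  0.056     ]
195 [ 0.00232236 -0.01995996 -0.044     ]
198 [ 0.00193489 -0.01793784 -0.044     ]
202 [ 0.00141423 -0.01522059 -0.044     ]
gold 224 202 3 2 [0.45758402 0.18816834 0.106     ]
```

>>> servo_tool(
  plan="-0.05 0.4 0.1 0 0;-0.05 0.7 0.1 0 0;-0.05 0.9 0.1 -0.2 0;-0.05 0.9 0.1 -0.2 0;-0.05 0.9 0.1 -0.2 0;-0.05 0.9 0.1 -0.2 0;-0.05 0.9 0.1 -0.2 0;-0.05 0.9 0.1 -0.2 0;-0.05 0.9 0.1 -0.2 0;-0.05 0.9 0.1 -0.2 0;0 0.9 0 -0.2 0;0 0.9 0 -0.2 0;0 0.9 0 -0.2 0;0 0.9 0 -0.2 0;0 0.9 0 -0.2 0;0 0.9 0 -0.2 0;0 0.9 0 -0.2 0;0 0.9 0 -0.2 0;0 0.9 0 -0.2 0;0 0.9 0 -0.2 0",
)

```text
time_s: 7.38
position: [0.4314, 0.2375, 0.2853]
orientation: [-0.001, -0.637, 0.771, 0.0]
force: [-0.1, 0.1, -1.1]
gripper_width: 0.495
gripper_force: 60.6
```

>>> servo_tool(
  plan="0 0.9 0 0 0;0 0.7 0 0 0;0 0.45 0 0 0;0 0 0 0 0;0 0 0 0 0;0 0 0 0 0",
)

```text
time_s: 7.88
position: [0.4321, 0.297, 0.2858]
orientation: [-0.001, -0.637, 0.771, -0.0]
force: [0.2, 0.3, -1.3]
gripper_width: 0.493
gripper_force: 60.5
```

Run:
```python
from h import *
s=robot.sense();np.save('pics/w3.s.npy',s,allow_pickle=True);d=save('wrist','w3.png')
q=s['orientation'];print(s['position'],q,s['gripper_width'],np.degrees(2*np.arctan2(q[2],q[1])))
```

```text
[0.43212403 0.29696024 0.2858142 ] [-6.92409470e-04 -6.37247664e-01  7.70658758e-01 -1.14573604e-04] 0.4931284117730388 259.1738025156416
```

View pics/w3.png

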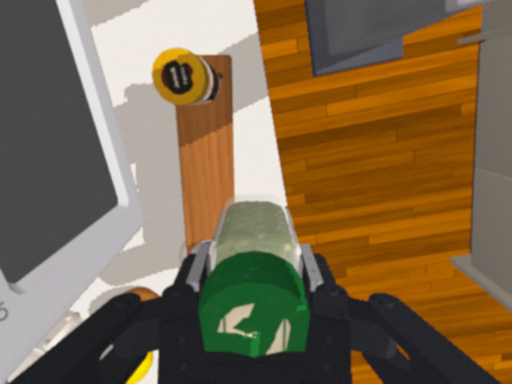

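The plank is visible below, from its end at about (231,55) down to (190,240). I'll measure its edges here.

Run:
```python
from h import *
d=np.load('pics/w3.png.npy',allow_pickle=True).item();s=np.load('pics/w3.s.npy',allow_pickle=True).item()
H=cv2.cvtColor(d['frame'],cv2.COLOR_RGB2HSV)
m=cv2.inRange(H,(0,90,30),(20,255,255));m[:,:150]=0;m[:,242:]=0;m[240:]=0
L=[];R=[]
for v in range(115,190,5):
    c=np.nonzero(m[v,165:245])[0]+165; L.append(onz(d,(c.min()-.5,v),.07,s)); R.append(onz(d,(c.max()+.5,v),.07,s))
L=np.array(L);R=np.array(R)
for E in(L,R):
    k=np.polyfit(E[:,1],E[:,0],1);print('angle',np.degrees(np.arctan(k[0])),'x at y=.298',np.polyval(k,.298),'resid',np.std(E[:,0]-np.polyval(k,E[:,1])))
c=np.nonzero(m[40:75,222:230].sum(1))[0]
print('end row',c.min()+40,onz(d,(226,c.min()+39.5),.07,s))
h=cv2.inRange(H,(20,120,60),(32,255,255));h[130:]=0
print('gold cap',onz(d,cv2.minEnclosingCircle(max(cv2.findContours(h,0,2)[0],key=cv2.contourArea))[0],.176,s))
```

```text
angle 11.12509214064501 x at y=.298 0.5235031458278264 resid 0.0003456407246499168
angle 10.73275460177597 x at y=.298 0.4578181301751373 resid 0.00036484759014615407
end row 55 [0.4379193  0.16855694 0.07      ]
gold cap [0.47037477 0.19186762 0.176     ]
```

>>> servo_tool(
  plan="0.4 0.05 0 -0.03 0;0.6 0 0 0 0;0.6 0 0 0 0;0.37 0 0 0 0;0 0 -0.4 0 0;0 0 -0.8 0 0;0 0 -0.8 0 0;0 0 -0.8 0 0;0 0 -0.8 0 0;0 0 -0.8 0 0;0 0 -0.6 0 0;0 0 -0.4 0 0;0 0 -0.1 0 0;0 0 0 0 0;0 0 0 0 0;0 0 0 0 0",
)

```text
time_s: 9.27
position: [0.4925, 0.2997, 0.1225]
orientation: [0.001, -0.636, 0.772, 0.0]
force: [-0.6, -0.5, -0.9]
gripper_width: 0.494
gripper_force: 60.6
```

Run:
```python
from h import *
s=robot.sense();print(s['position'],s['force'],s['wrist_torque'])
a=save('scene','s4.png');np.save('pics/w4.s.npy',s,allow_pickle=True);d=save('wrist','w4.png')
r=lambda x,k:cv2.resize(x,k,interpolation=cv2.INTER_CUBIC)
cv2.imwrite('pics/c6.png',np.hstack([r(a['frame'][90:220,160:270],(440,520)),r(d['frame'][:,130:330],(271,520))])[:,:,::-1])
```

```text
[0.4924623  0.29966129 0.12254452] [-0.58507349 -0.54870802 -0.94114519] [0.01581509 0.03622623 0.00993067]
```

View pics/c6.png

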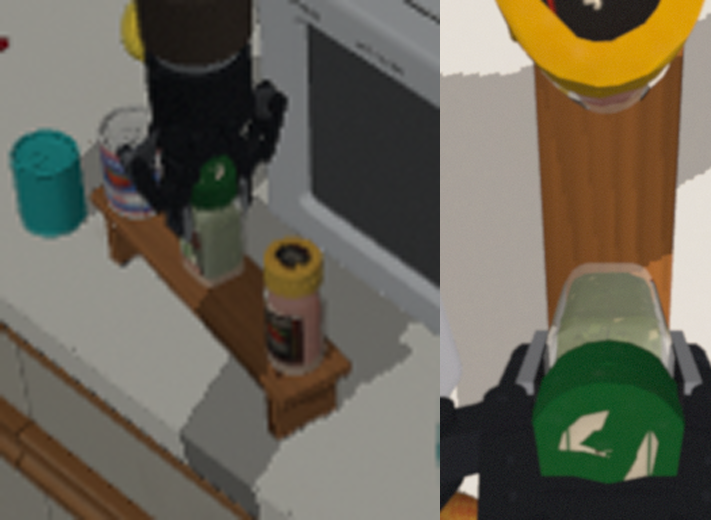

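The jar is centred over the plank: base columns about 560–660 against plank columns 547–670 in the right crop. I'm lowering gently.

>>> servo_tool(
  plan="0 0 -0.05 0 0;0 0 -0.05 0 0;0 0 -0.05 0 0;0 0 -0.04 0 0;0 0 0 0 0;0 0 0 0 0",
)

```text
time_s: 9.87
position: [0.4916, 0.2992, 0.1154]
orientation: [-0.0, -0.636, 0.772, -0.0]
force: [-0.2, -0.3, -1.5]
gripper_width: 0.491
gripper_force: 60.6
```

>>> servo_tool(
  plan="0 0 -0.03 0 0;0 0 -0.03 0 0;0 0 0 0 0;0 0 0 0 0",
)

```text
time_s: 10.2
position: [0.4917, 0.2993, 0.1145]
orientation: [0.0, -0.636, 0.771, -0.0]
force: [-2.3, -0.2, 4.5]
gripper_width: 0.496
gripper_force: 61.1
```

That is contact, at about 6 N. Now releasing.

>>> servo_tool(
  plan="0 0 0 0 0.55;0 0 0 0 0.6;0 0 0 0 0.7;0 0 0 0 0.85;0 0 0 0 0.9;0 0 0 0 0.9;0 0 0 0 0.9;0 0 0.2 0 0.9;0 0 0.5 0 0.9;0 0 0.8 0 0.9;0 0 0.8 0 0.9;0 0 0.8 0 0.9;0 0 0.8 0 0.9;0 0 0.8 0 0.9;0 0 0.8 0 0.9;-0.5 0 0 0 0.9;-0.8 0 0 0 0.9;-0.8 0 0 0 0.9;0 0 0 0 0.9;0 0 0 0 0.9",
)

```text
time_s: 11.87
position: [0.428, 0.2993, 0.2798]
orientation: [0.001, -0.637, 0.771, 0.0]
force: [0.2, 0.1, -0.7]
gripper_width: 0.901
gripper_force: 0.0
```

Run:
```python
from h import *
s=robot.sense();print(s['position'],s['force'],s['gripper_width'])
a=save('scene','s5.png');t=save('top','t5.png');d=save('wrist','w5.png')
r=lambda x,k:cv2.resize(x,k,interpolation=cv2.INTER_CUBIC)
cv2.imwrite('pics/c7.png',np.hstack([r(a['frame'][90:220,160:270],(338,400)),r(d['frame'],(450,400))])[:,:,::-1])
for n,lo,hi,z in(('green',(45,80,30),(80,255,255),.17),('gold',(20,120,60),(32,255,255),.176)):
  h=cv2.inRange(cv2.cvtColor(d['frame'],cv2.COLOR_RGB2HSV),lo,hi)
  c=max(cv2.findContours(h,0,2)[0],key=cv2.contourArea);print(n,onz(d,cv2.minEnclosingCircle(c)[0],z,s))
```

```text
[0.42799776 0.29925338 0.27983162] [ 0.2267887   0.14584311 -0.69066766] 0.9010822699351788
green [0.48660422 0.29601044 0.17      ]
gold [0.46907022 0.1918948  0.176     ]
```

View pics/c7.png

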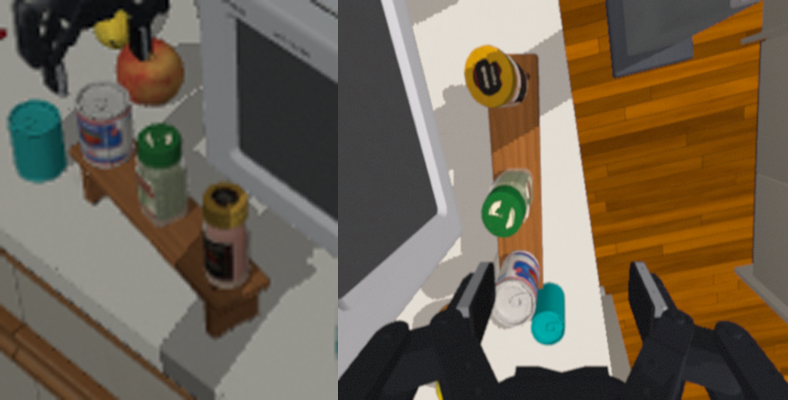

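The jar stands upright, centred on the plank between the gold jar and the tin; the gold jar measures the same as before, the tin looks in place, and the gripper is clear.

```bash
python3 -c "
from plant import robot
print(robot.finish_job())"
```

```text
the job is handed in; nothing more can be done
None
```

The green-capped jar now stands upright on the riser, near the middle of the gap between the gold-capped jar and the tin. I set it down under light contact without touching either neighbour, and the job was handed in at about 12 s.

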